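Fetch the sample pot from under the guard with tongs

TASK

Take the spring tongs lying on the table by their two black handles, reach in under the clear guard through its open end and close the jaws on the little glass sample pot where it stands. Draw the pot out and hold it up in the tongs, upright and with its underside well above the level of the guard's roof, and finish while still holding it there for the audience. Do not touch the pot with the gripper itself, do not knock the guard or tip the pot, and leave the other glassware, bottle and rack alone.

Things in the scene. Friction and masses are not known exactly. Their poses are not given: they have to be found in the camera images.
- tongs: Steel spring tongs lying flat on the table, arms side by side, sprung open against a stop. Origin: on the table under the centre of the round hinge post (28 mm diameter, 28 mm high) at the rear end; x runs along the middle line from hinge to jaws, z up. 256 mm long, 150 g, balance point about 80 mm ahead of the hinge. Both arms move alike; the jaws close 2.5 times as far as the handles.
- left_arm: The tongs' arm on the +y side (strip, handle, jaw); origin at its hinge, 6 mm beside the tongs' origin. Its black plastic handle runs from 58 to 132 mm ahead of the hinge, 28 mm high from the table, 6 mm thick; its outer face splays by 0.08 rad when open (wider towards the jaws) and is parallel to the middle line when the jaws are closed on the pot.
- right_arm: The tongs' arm on the -y side, mirror image of the left one.
- grip (a point): Where to squeeze: on the middle line between the handles, 95 mm ahead of the hinge, 14 mm above the tongs' underside. Width over the handles' outer faces here: 53 mm open, 38 mm closed on the pot. Squeezing takes 6 N at first, 8 N closed, the rest goes to the jaws. Held 3 to 5 mm narrower than open, the tongs can be lifted and carried with their jaws still open.
- jaws (a point): On the middle line midway between the jaws, 240 mm ahead of the hinge (145 mm ahead of point grip), 14 mm above the tongs' underside. The jaws are shallow V-shaped steel cheeks, 30 mm long, 3 to 25 mm above the underside. Fully open: 60 mm free between their ends, 70 mm in the middle, 80 mm over all.
- pot: Small round glass sample pot with a white screw cap, standing upright on the table under the guard; glass 30 mm diameter and 32 mm high, cap 27 mm diameter, 43 mm high in all, about 45 g. Origin: centre of its underside; z up.
- guard: Clear plastic guard fixed to the table: roof, two side walls and rear wall of 4 mm sheet with aluminium trims, no floor. Outside 140 mm deep (its x), 188 wide (y), 96 high; inside 180 wide, 92 high. Origin: on the table at its footprint's centre. Open end, on the tongs' side, on its -x side, 70 mm from the origin; x points inwards. The pot stands 35 to 65 mm in from the open end.
- flask: Bystander: conical glass flask 66 mm diameter, 104 mm high. Origin: centre of its underside.
- beaker: Bystander: open glass beaker 68 mm diameter, 85 mm high. Origin: centre of its underside.
- bottle: Bystander: white bottle 48 mm diameter, 100 mm high. Origin: centre of its underside.
- rack: Bystander: yellow tube rack 50 x 100 mm, 69 mm high with its three tubes. Origin: centre of its underside.
Things that resemble listed ones, but are neither listed nor needed, are in the scene too. What is meant by the guard is not pink, and is the larger of those in its own colour.

How it is judged (in metres and radians):
On the way:
1. the tongs, in the gripper, have closed both jaws on the pot under the guard (contact force between the fingers and tongs above 2 N and contact force between each of left_arm, right_arm and pot above 0.5 N and x of pot in the frame of guard above -0.06 m and height (world z) of pot below 0.05 m), for 0.1 s.
At the end, for the whole second after the job is handed in: The gripper holds the tongs (over 2 N), both jaws hold the pot (over 0.5 N each), its underside is more than 105 mm above the table (the guard is 96 mm high), it is within 0.35 rad of upright and still (under 30 mm/s), and neither pot nor tongs touches the guard, nor the arm the pot (height (world z) of pot above 0.105 m and angle between pot's own z axis and vertical below 0.35 rad and linear speed of pot below 0.03 m/s and contact force between the fingers and tongs above 2 N and contact force between each of left_arm, right_arm and pot above 0.5 N and contact force between each of pot, tongs and guard below 0.1 N and contact force between pot and the arm below 0.1 N); the arm keeps its last pose, push and grip.
It fails at once if the gripper or arm touches the pot (contact force between any of the fingers, the arm and pot above 0.3 N).
It fails at once if the guard is knocked (over 10 N) (contact force between guard and anything else above 10 N).
It fails at once if the pot is tipped (over 0.7 rad) (angle between pot's own z axis and vertical above 0.7 rad).
It fails at once if a bystander is shifted by more than 30 mm (distance of any of flask, beaker, bottle, rack from where it was at the start of the episode above 0.03 m).
It also fails if it takes over 45 s, if anything falls off the work surface, if the arm or the gripper's body presses on something with over 40 N, if the wrist force passes 120 N, or if a joint passes its speed limit or range.

ROBOT

A 7-joint arm with a two-finger parallel gripper is mounted at the origin on the work surface. World frame = base frame: x ahead of the robot, y to its left, z up, the work surface at z = 0. Lengths are in mm, angles in rad, forces in N, time in s.
With the tool pointing down it reaches from about 425 to 1025 mm from the base axis. Payload 3.6 kg.
Tool frame: the origin (TCP) lies at the very end of the fingers, on their centre line; the grasp point (between the pads) lies 19 mm behind it (env.grip_point_offset is the distance from the TCP to the grasp point, in mm); z points along the fingers, y is the line along which they close (so a half turn about z gives the same grasp; the last joint's range is limited). The gripper opens to 85 mm and grips with 20 to 120 N. Pads are 22 mm wide; open, the fingers measure 114 mm over their backs; the gripper's body (76 mm by 85 mm) begins 54 mm behind the grasp point. The pads swing forward as they close: fully open they stand 13 mm farther back than shut.
Start: joints at [1.139, 0.591, 0.048, 1.609, -0.033, 0.943, -0.034], TCP at [240.275, -684.031, 192.502] pointing down, gripper open.
Joint ranges: [-2.69, 2.69], [-0.47, 2.24], [-1.27, 1.36], [0.19, 2.51], [-1.53, 4.68], [0.08, 2.07], [-3.09, 3.09]. Speed limits (rad/s): [2.57, 2.57, 3.14, 3.14, 3.14, 3.14, 3.14].

INTERFACE

Orientations are given as [roll, pitch, yaw] about the fixed x, y, z axes, in that order (R = Rz(yaw) Ry(pitch) Rx(roll)).
In Python, from workcell import sensors, grab_frame, order, finder, env gives the robot as it stands.
- The arm moves only by the tool apply_moves, never from a script. Its arguments are lists of equal length, an entry for each row: "dp": the shift along the world's x, y, z in units of 40 mm (1.0 is 40 mm), a list of three; "turn": the turn, a rotation vector about the world's x, y, z in degrees, a list of three; "claw": the closure, from -1 (fully open) to 1 (shut). In form: {"dp": [[tx, ty, tz], ...], "turn": [[rx, ry, rz], ...], "claw": [claw, ...]}. A call has 1 to 10 rows; each row is the pose to reach, as a shift and turn from the pose commanded when the call began; what a row does not reach only later rows make up. A row lasts 1/12 s, in which the tool goes at most 41.7 mm and 7.16 degrees, less where a joint would pass 70% of its speed; a pose out of reach is approached as far as the arm can. A call with a gripper value outside its range is refused whole. The fingers move at their own pace and stop on an object; "newtons" is the grip in N (left out, the last holds). Time passes only in rows, so rows that repeat a pose let the fingers close. It gives the time, the measured TCP pose, the force, the opening and the grip force at its end, in the units of the state.
- sensors.sense(): the state, without advancing time (a new reading comes with each control period).
- grab_frame(name): name is "scene" or "side" or "wrist"; returns a dict with "frame" (480x640x3 uint8, red, green, blue), "mtx" (3x3 intrinsics, pixels), "R" (3x3) and "t" (3): a world point X has camera coordinates R X + t. Camera axes: x right, y down, z forward; pixel columns grow to the right and rows downward; lengths in mm; the calibration is good to about 2 mm. A picture is of the moment at which its call begins. There is no depth.
- order.finish_job(): hands the job in; it is judged then, once.
Trained networks look in the newest picture that a camera, given by its name, has taken for a name from the list of things; names that differ only in an ending like _2 or _b are one class to them, and where a whole thing is asked for, a point or a joint stands for the part that bears it (a point fixed in the world has none). Each returns a list of dicts, best first, with "p" (0 to 1); they miss things now and then, are a little off and sometimes report something else, mostly with a low value. They report only what shows in the picture. A call takes as long as a camera call. They do not tell look-alikes from the thing itself.
- finder.masks_of(camera, query): "mask" (480x640 bool, what is visible of it) and "box" ([centre column, centre row, width, height] in pixels, round what is visible of it).
The state is a dict: "t": time; "joint_pos": joint angles; "joint_vel": joint speeds; "tau": joint torques, N m; "eef_pos": TCP position; "tool_rot": TCP orientation; "force": force on the tool from outside, world axes, zero at the start; "wrist_torque": the same for the moment, N m; "gripper_width": finger opening in mm; "grip_force": force on a finger pad.
Only numpy, scipy, OpenCV 4.12 (cv2) and the standard library are available. Lean on these libraries where they do the work, as an engineer would, in place of code of your own. Each camera call takes 0.05 s, during which the arm holds its last target. There are 200 camera calls.

## Working session

There is one attempt and no reset: what is moved stays moved. The work goes in short steps, Python scripts to look and compute and a tool call to move; the robot and the scene stay as the last step left them, time stands still between calls to the robot, and variables do not carry over. Pictures are saved under pics/ and viewed, at most 10 in all, crops included, and the job is handed in when it is done.

Besides the shell and the picture viewer there is one more tool, called after ">>>" by a JSON object that holds its "name" and its "arguments", one argument or row to a line. apply_moves: Moves the arm, as the interface text tells. Its arguments: {"type":"object","properties":{"dp":{"type":"array","items":{"type":"array","items":{"type":"number"}}},"turn":{"type":"array","items":{"type":"array","items":{"type":"number"}}},"claw":{"type":"array","items":{"type":"number"}},"newtons":{"type":"number"}},"required":["dp","turn","claw"]}

```bash
mkdir -p pics; cat > h.py <<'E'
import numpy as np,cv2
from workcell import sensors,grab_frame,order,finder,env
def snap(c,n=None):
    f=grab_frame(c)
    if n: cv2.imwrite(f'pics/{n}.png',cv2.cvtColor(f['frame'],cv2.COLOR_RGB2BGR))
    return f
def ray(f,u,v,z):
    K,R,t=[np.array(f[k],float) for k in('mtx','R','t')]
    t=t.ravel();C=-R.T@t;d=R.T@np.linalg.solve(K,[u,v,1.]);return C+d*(z-C[2])/d[2]
def proj(f,X):
    K,R,t=[np.array(f[k],float) for k in('mtx','R','t')]
    p=(R@np.array(X,float).reshape(-1,3).T+t.reshape(3,1));p=K@p;return (p[:2]/p[2]).T
E
python3 - <<'E'
from h import *
s=sensors.sense();print(s['eef_pos'],s['tool_rot'],s['gripper_width'],env.grip_point_offset)
ims=[]
for c in('scene','side'):
    f=snap(c,c+'0')
    R=np.array(f['R']);print(c,(-R.T@np.array(f['t']).ravel()).round())
    for q in('tongs','left_arm','right_arm','pot','guard','flask','beaker','bottle','rack'):
        for d in finder.masks_of(c,q)[:3]:
            print(q,round(d['p'],2),np.round(d['box']),ray(f,d['box'][0],d['box'][1],10)[:2].round())
E
```

```text
[ 239.97594747 -683.13776056  191.33527373] [-3.13931852e+00  8.49567420e-05  3.37862865e-01] 85.51041865883063 18.700000000000003
scene [976. 702. 835.]
tongs 0.76 [289. 196.  79.  55.] [ 501. -181.]
left_arm 0.63 [290. 194.  76.  40.] [ 495. -188.]
right_arm 0.8 [279. 199.  61.  44.] [ 528. -185.]
guard 0.97 [300. 376.  98. 105.] [756. 279.]
guard 0.96 [510. 279. 116. 112.] [254. 337.]
guard 0.85 [378. 294. 119. 119.] [515. 209.]
flask 0.8 [190. 228.  30.  46.] [ 764. -217.]
beaker 0.63 [455. 388.  43.  56.] [538. 458.]
bottle 0.88 [205. 168.  22.  34.] [ 631. -422.]
rack 0.82 [230. 301.  49.  56.] [785.  44.]
side [ 391. -781. 1082.]
left_arm 0.89 [316. 336.  55.  76.] [ 489. -200.]
right_arm 0.79 [332. 325.  41.  78.] [ 534. -179.]
pot 0.6 [313. 213.  11.  16.] [567. 194.]
guard 0.87 [302. 198.  75.  70.] [546. 262.]
guard 0.79 [370. 171.  60.  52.] [778. 327.]
flask 0.75 [425. 302.  26.  37.] [ 778. -168.]
beaker 0.95 [294. 144.  19.  37.] [568. 509.]
beaker 0.43 [332. 326.  48.  79.] [ 535. -183.]
bottle 0.89 [405. 383.  25.  35.] [ 660. -361.]
rack 0.81 [405. 231.  33.  46.] [802.  69.]
```

View pics/scene0.png

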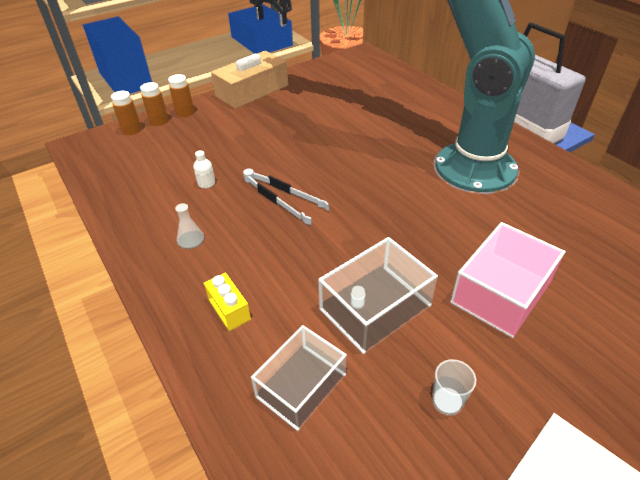

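View pics/side0.png

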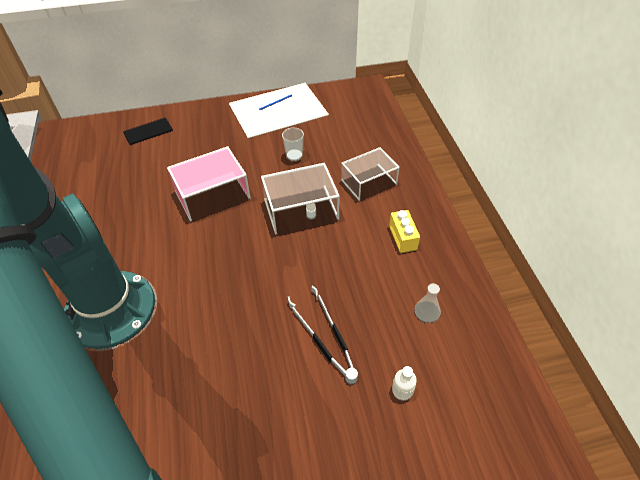

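Candidates: guards are pink (scene 510,279), small clear (300,376) and large clear (378,294); I choose the large clear one. It is the only one with a pot, at (358,296). There is only one pair of tongs, with the hinge at (249,175) and jaws at (305,218) and (325,206). I'll check with a close crop.

```bash
python3 - <<'E'
import cv2,numpy as np
a=cv2.imread('pics/scene0.png');b=cv2.imread('pics/side0.png')
def c(i,x,y,w,h):
    o=cv2.resize(i[y:y+h,x:x+w],(400,300),interpolation=cv2.INTER_CUBIC)
    for k in range(0,w,20): 
        cv2.line(o,(int(k*400/w),0),(int(k*400/w),6),(0,255,255),1);cv2.putText(o,str(x+k),(int(k*400/w),16),0,.33,(0,255,255),1)
    for k in range(0,h,20): 
        cv2.line(o,(0,int(k*300/h)),(6,int(k*300/h)),(0,255,255),1);cv2.putText(o,str(y+k),(8,int(k*300/h)+4),0,.33,(0,255,255),1)
    return o
cv2.imwrite('pics/comp.png',np.vstack([np.hstack([c(a,235,155,100,75),c(a,300,235,160,120)]),np.hstack([c(b,255,280,140,105),c(b,250,155,112,84)])]))
E
```

```text
(no output)
```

View pics/comp.png

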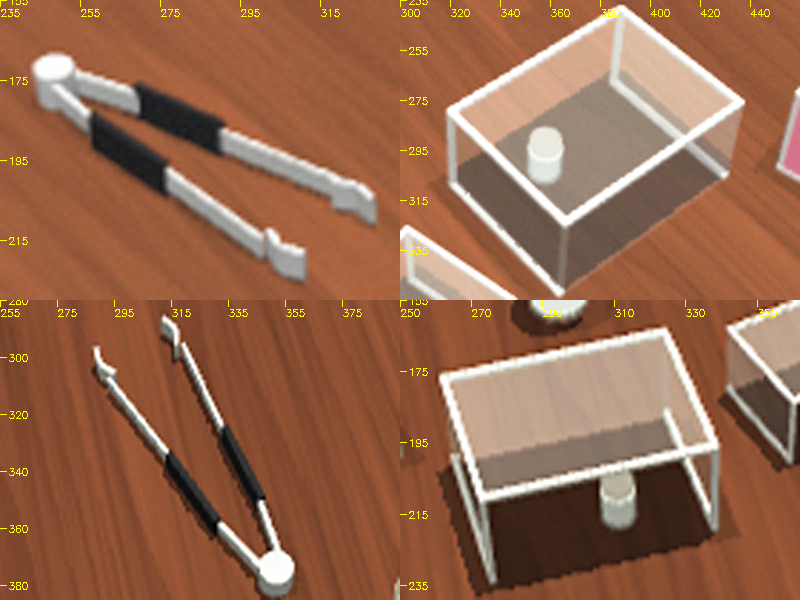

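```bash
python3 - <<'E'
from h import *
from scipy.optimize import least_squares as ls
a=snap('scene');b=snap('side')
gl=np.array([[-70,94],[-70,-94],[70,-94],[70,94]])
pa=np.array([[388.8,238.5],[320,279],[366.8,323.5],[436.5,275.8]]);pb=np.array([[273,210.3],[338.2,196.2],[324.8,164.2],[262.8,176.8]])
def W(p,l,z):
    c,s=np.cos(p[2]),np.sin(p[2]);l=np.array(l,float);return np.c_[p[0]+c*l[:,0]-s*l[:,1],p[1]+s*l[:,0]+c*l[:,1],np.full(len(l),z)]
r=ls(lambda p:np.r_[(proj(a,W(p,gl,96))-pa).ravel(),(proj(b,W(p,gl,96))-pb).ravel()],[540,240,1.5]);g=r.x
print('guard',r.x,r.fun.round(1))
for f,u in((a,(358,288.5)),(b,(311,205.5))): 
    P=ray(f,*u,43);d=P[:2]-g[:2];c,s=np.cos(g[2]),np.sin(g[2]);print('pot',P,'local',c*d[0]+s*d[1],-s*d[0]+c*d[1])
for f,us in((a,[(248.3,171.5,28),(302,220,14),(326,207,14)]),(b,[(351.6,373.2,28),(288.6,296.8,25),(312.7,286.3,25)])):
    P=[ray(f,*u) for u in us];m=(P[1]+P[2])/2-P[0];print('hinge',P[0],P[1],P[2],'yaw',np.arctan2(m[1],m[0]),np.hypot(*m[:2]))
for f in (a,b): print(f['mtx'][0][0])
E
```

```text
guard [536.69813728 225.92479849   1.63677717] [-0.4 -1.7 -1.5 -0.4 -1.1  1.   1.  -0.3 -1.   0.1  0.8 -0.6 -0.4 -1.6
 -1.8 -1. ]
pot [558.55640325 192.63390087  43.        ] local -34.659639054641055 -19.61573541561708
pot [561.57527415 193.06424851  43.        ] local -34.42927098859355 -22.656411523148023
hinge [ 547.4933529  -314.79136234   28.        ] [524.96551711 -79.28855672  14.        ] [449.02175176 -85.50395348  14.        ] yaw 1.8254746747727797 240.14100399788387
hinge [ 546.72235256 -318.69057367   28.        ] [445.69327765 -84.26357864  25.        ] [510.9422869  -66.98814954  25.        ] yaw 1.8451262641700183 252.50670937231968
493.70189506068607
503.23139765360685
```

>>> {"name": "apply_moves", "arguments": {
  "dp": [
    [0.7,1.1,0],
    [1.4,2.2,0],
    [2.1,3.3,0],
    [2.8,4.4,0],
    [3.5,5.5,0],
    [3.5,5.5,0],
    [3.5,5.5,0]
  ],
  "turn": [
    [0,0,7],
    [0,0,14],
    [0,0,21],
    [0,0,28],
    [0,0,35],
    [0,0,42],
    [0,0,43]
  ],
  "claw": [-1,-1,-1,-1,-1,-1,-1]
}}

```text
t: 1.68
eef_pos: [385.8, -456.1, 192.9]
tool_rot: [3.141, -0.005, 1.102]
force: [1.0, 1.0, -0.5]
gripper_width: 85.2
grip_force: 0.0
```

>>> {"name": "apply_moves", "arguments": {
  "dp": [
    [0.7,1.1,0],
    [1.4,2.2,0],
    [2.1,3.3,0],
    [2.8,4.4,0],
    [3.5,5.5,0],
    [3.5,5.9,0],
    [3.5,5.9,0],
    [3.5,5.9,0]
  ],
  "turn": [
    [0,0,7],
    [0,0,14],
    [0,0,21],
    [0,0,28],
    [0,0,35],
    [0,0,42],
    [0,0,43],
    [0,0,43]
  ],
  "claw": [-1,-1,-1,-1,-1,-1,-1,-1]
}}

```text
t: 2.35
eef_pos: [524.2, -220.2, 193.3]
tool_rot: [3.137, -0.003, 1.85]
force: [0.5, 1.1, -0.2]
gripper_width: 85.4
grip_force: 0.0
```

```bash
python3 - <<'E'
from h import *
f=snap('wrist','w1');s=sensors.sense();print(s['eef_pos'],s['tool_rot'],s['joint_pos'],f['mtx'][0][0])
print(proj(f,[[547,-316.5,28],[522,-225,14],[484,-85,14]]))
E
```

```text
[ 522.3302894  -224.09806753  193.01048669] [ 3.13953448e+00 -8.23750493e-04  1.84543498e+00] [ 0.6368241   0.42035508 -0.41286194  1.95356173  0.22540394  0.81083858
  0.37459367] 341.87626522445123
[[313.60207946 299.73950381]
 [314.49800693 213.13298942]
 [316.17895127  64.22999989]]
```

View pics/w1.png

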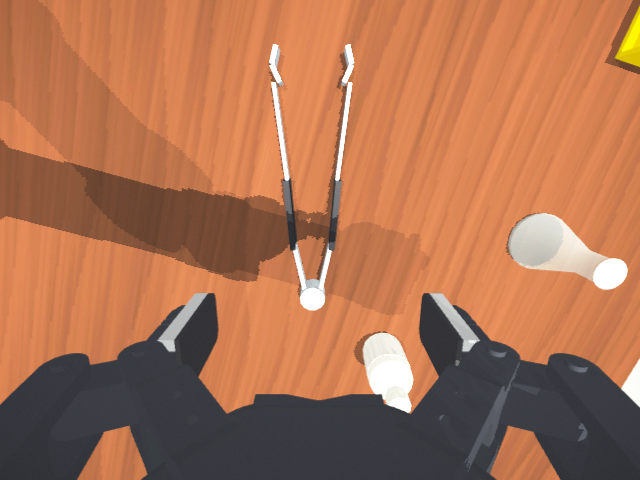

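Tongs in the wrist view: hinge top at (312.5,297.5), jaw tips at (275,46) and (348,46), and handles at (291,215) and (334,215).

```bash
python3 - <<'E'
from h import *
f=snap('wrist')
H=ray(f,312.5,297.5,28);m=(ray(f,275,46,25)+ray(f,348,46,25))/2;h=(ray(f,291,215,28)+ray(f,334,215,28))/2
d=m-H;y=np.arctan2(d[1],d[0]);print(H,m,h,y,np.hypot(*d[:2]));u=d/np.hypot(*d[:2])
print('grip',H+95*u);s=sensors.sense();print(s['eef_pos'],s['tool_rot'])
E
```

```text
[ 542.44791762 -318.59719745   28.        ] [474.86226034 -77.93397657  25.        ] [ 517.62745391 -228.89283787   28.        ] 1.8445753120217676 249.97321247424247
grip [ 516.76261567 -227.13537337   26.85987784]
[ 520.88748752 -226.99121311  192.70135804] [3.14135547e+00 1.90216616e-04 1.84114567e+00]
```

>>> {"name": "apply_moves", "arguments": {
  "dp": [
    [-0.12,-0.03,-0.8],
    [-0.12,-0.03,-1.6],
    [-0.12,-0.03,-2.4],
    [-0.12,-0.03,-3.1],
    [-0.12,-0.03,-3.5],
    [-0.12,-0.03,-3.5],
    [-0.12,-0.03,-3.5]
  ],
  "turn": [
    [0,0,0],
    [0,0,0],
    [0,0,0],
    [0,0,0],
    [0,0,0],
    [0,0,0],
    [0,0,0]
  ],
  "claw": [-0.6,-0.6,-0.6,-0.6,-0.6,-0.6,-0.6],
  "newtons": 25
}}

```text
t: 3.03
eef_pos: [514.2, -231.0, 51.9]
tool_rot: [-3.139, -0.0, 1.836]
force: [0.8, -0.0, 0.0]
gripper_width: 68.4
grip_force: 0.0
```

```bash
python3 - <<'E'
from h import *
f=snap('wrist','w2');s=sensors.sense();print(s['eef_pos'],s['tool_rot'],s['gripper_width'],s['force'])
E
```

```text
[ 515.44262429 -230.91807973   52.95478891] [-3.14156555e+00  1.09299414e-03  1.83637574e+00] 68.73923172962752 [ 0.34061634 -0.52016226  0.57998158]
```

View pics/w2.png

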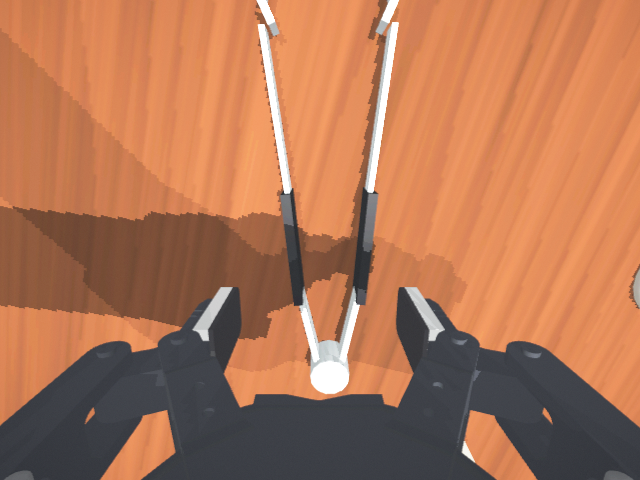

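Wrist view: hinge top at (329,373), handle midline at about (330,250), and finger midline at about (319,320). The tongs now sit slightly to the right, so I'll compute with the calibration.

```bash
python3 - <<'E'
from h import *
f=snap('wrist');s=sensors.sense();e=s['eef_pos'];print(e,s['tool_rot'])
print('tcp axis px',proj(f,[[e[0],e[1],z] for z in (52,70,28,14)]))
H=ray(f,329,371,28);a=(ray(f,288,193,28)+ray(f,371,193,28))/2;b=(ray(f,299,302,28)+ray(f,361,302,28))/2
print(H,a,b)
for q in (a,b):
    d=q-H;print(np.arctan2(d[1],d[0]),np.hypot(*d[:2]))
m=(ray(f,267.5,30,3)+ray(f,387,30,3))/2
d=m-H;print(m,np.arctan2(d[1],d[0]),np.hypot(*d[:2]));u=d/np.hypot(*d[:2]);g=H+95*u
print('grip',g,'move',g-e)
E
```

```text
[ 516.11897191 -230.75746648   53.60172518] [3.14025611e+00 1.77718257e-03 1.83677554e+00]
tcp axis px [[319.5561143  270.22237556]
 [319.63844735 283.04803944]
 [319.46677798 256.3057582 ]
 [319.42293155 249.47545705]]
[ 545.02760475 -311.2033897    28.        ] [ 511.33620683 -190.33633688   28.        ] [ 531.21555406 -259.67589621   28.        ]
1.8426432796488792 125.47491681965835
1.8326916872674373 53.34655873957383
[ 485.36217443 -100.30706579    3.        ] 1.8465047266876775 219.17395605116687
grip [ 519.16588293 -219.79129343   17.1638585 ] move [  3.04691103  10.96617305 -36.43786668]
```

>>> {"name": "apply_moves", "arguments": {
  "dp": [
    [0.1,0.2,-0.3],
    [0.1,0.2,-0.6],
    [0.1,0.2,-0.85],
    [0.1,0.2,-1.05],
    [0.1,0.2,-1.2],
    [0.1,0.2,-1.2],
    [0.1,0.2,-1.2]
  ],
  "turn": [
    [0,0,0],
    [0,0,0],
    [0,0,0],
    [0,0,0],
    [0,0,0],
    [0,0,0],
    [0,0,0]
  ],
  "claw": [-0.6,-0.6,-0.6,-0.6,-0.6,-0.6,-0.6]
}}

```text
t: 3.72
eef_pos: [519.1, -221.4, 4.1]
tool_rot: [-3.141, -0.0, 1.839]
force: [-0.4, -0.2, 0.8]
gripper_width: 68.5
grip_force: 0.0
```

>>> {"name": "apply_moves", "arguments": {
  "dp": [
    [0,0,0],
    [0,0,0],
    [0,0,0],
    [0,0,0],
    [0,0,0],
    [0,0,0],
    [0,0,0],
    [0,0,0]
  ],
  "turn": [
    [0,0,0],
    [0,0,0],
    [0,0,0],
    [0,0,0],
    [0,0,0],
    [0,0,0],
    [0,0,0],
    [0,0,0]
  ],
  "claw": [-0.5,-0.4,-0.35,-0.3,-0.25,-0.2,-0.16,-0.15]
}}

```text
t: 4.38
eef_pos: [519.5, -221.2, 4.6]
tool_rot: [3.142, 0.0, 1.839]
force: [1.0, -0.1, -0.8]
gripper_width: 49.1
grip_force: 0.0
```

```bash
python3 - <<'E'
from h import *
f=snap('wrist','w3');s=sensors.sense();print(s['eef_pos'],s['tool_rot'],s['gripper_width'],s['force'],s['grip_force'])
E
```

```text
[ 519.46429956 -221.23056347    4.51593017] [3.14158847e+00 2.19656405e-05 1.83879050e+00] 48.95699826195229 [-0.38714429  0.19508774 -0.27991068] 0.0
```

View pics/w3.png

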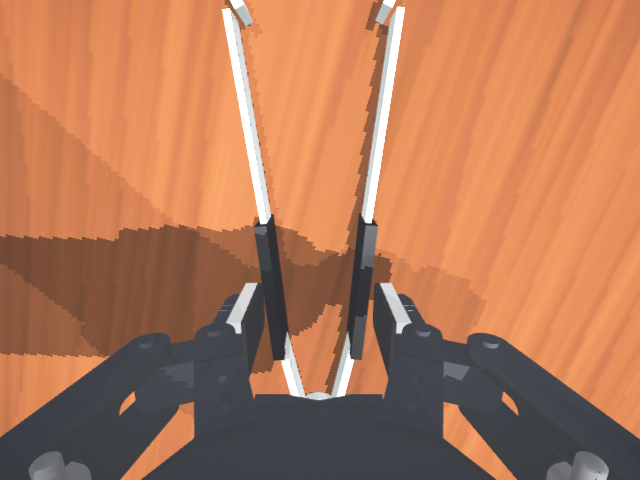

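The fingers straddle the handles, with small gaps at (262,300) and (375,300) and no force yet. I'll close a bit more.

>>> {"name": "apply_moves", "arguments": {
  "dp": [
    [0,0,0],
    [0,0,0],
    [0,0,0],
    [0,0,0]
  ],
  "turn": [
    [0,0,0],
    [0,0,0],
    [0,0,0],
    [0,0,0]
  ],
  "claw": [-0.13,-0.11,-0.1,-0.1]
}}

```text
t: 4.77
eef_pos: [519.5, -221.2, 4.5]
tool_rot: [3.142, 0.0, 1.839]
force: [0.2, -0.3, -0.5]
gripper_width: 46.7
grip_force: 0.0
```

```bash
python3 - <<'E'
from h import *
f=snap('wrist','w4');s=sensors.sense();e=s['eef_pos'];print(e,s['gripper_width'],s['grip_force'])
u=np.array([np.cos(1.843),np.sin(1.843),0]);n=np.array([-u[1],u[0],0])
# fit tongs (hinge x,y,yaw) given handle ends top outer seen in w3: front outer corners and rear
from scipy.optimize import least_squares as ls
fr=[(256,228),(377,226)];
for z in (28,):
  a,b=ray(f,*fr[0],z),ray(f,*fr[1],z);print('front handle outer',a,b,np.linalg.norm(a-b))
  m=(a+b)/2;print('grip from front',m-37*u)
a,b=ray(f,273,358,28),ray(f,363,358,28);print(np.linalg.norm(a-b),'grip from rear',(a+b)/2+37*u)
print('pad tips width at z',[ (z,np.linalg.norm(ray(f,262,283,z)-ray(f,375,283,z))) for z in (0,10,20,30)])
E
```

```text
[ 519.45149292 -221.24936952    4.49726031] 46.98012896194419 0.0
front handle outer [ 482.87896708 -199.21812805   28.        ] [ 537.76031348 -183.11870462   28.        ] 57.19399983322019
grip from front [ 520.26726134 -226.80610474   28.        ]
47.71610466982074 grip from rear [ 520.02554805 -224.38616906   28.        ]
pad tips width at z [(0, np.float64(66.00857602277223)), (10, np.float64(62.43506927516253)), (20, np.float64(58.861562527552806)), (30, np.float64(55.28805577994317))]
```

View pics/w4.png

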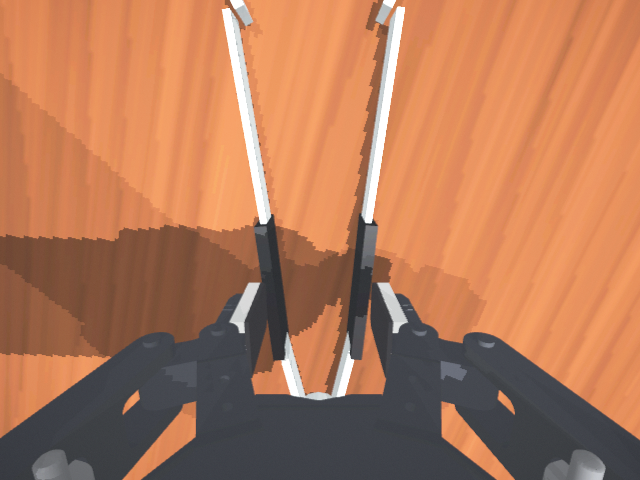

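>>> {"name": "apply_moves", "arguments": {
  "dp": [
    [0,0,0],
    [0,0,0],
    [0,0,0],
    [0,0,0]
  ],
  "turn": [
    [0,0,0],
    [0,0,0],
    [0,0,0],
    [0,0,0]
  ],
  "claw": [-0.08,-0.06,-0.05,-0.05]
}}

```text
t: 5.15
eef_pos: [519.5, -221.2, 4.5]
tool_rot: [3.142, 0.0, 1.839]
force: [0.5, 1.1, -0.1]
gripper_width: 44.7
grip_force: 0.0
```

```bash
python3 - <<'E'
from h import *
f=snap('wrist','w5');s=sensors.sense();e=s['eef_pos'];print(e,s['gripper_width'],s['grip_force'])
u=np.array([np.cos(1.843),np.sin(1.843),0]);G=np.array([520,-225.5,0])
for x in (-37,-20,0,20,37): print(x,proj(f,[G+x*u+[0,0,28],G+x*u+[0,0,0]]).round())
print('pad front edge px at tcp+11u, z4,10,24',proj(f,[[*(e[:2]+11*u[:2]),z] for z in (4,10,24)]).round(), proj(f,[[*(e[:2]-11*u[:2]),z] for z in (4,10,24)]).round())
E
```

```text
[ 519.47531882 -221.2741109     4.51285949] 44.88853554294809 0.0
-37 [[317. 360.]
 [318. 331.]]
-20 [[317. 331.]
 [317. 306.]]
0 [[317. 296.]
 [317. 275.]]
20 [[317. 258.]
 [317. 242.]]
37 [[317. 224.]
 [317. 212.]]
pad front edge px at tcp+11u, z4,10,24 [[318. 252.]
 [318. 256.]
 [318. 265.]] [[318. 288.]
 [318. 293.]
 [318. 305.]]
```

```bash
python3 - <<'E'
from h import *
f=snap('wrist','w6');e=sensors.sense()['eef_pos'];R=np.array(f['R']);t=np.array(f['t']).ravel();C=-R.T@t
u=np.array([np.cos(1.839),np.sin(1.839),0]);n=np.array([-u[1],u[0],0])
print('cam rel tcp fwd,left,up',(C-e)@u,(C-e)@n,C[2]-e[2],'view dir',R[2]@u,R[2]@n,R[2][2])
for uv1,uv2,w in(((262,283),(375,283),49),((240,290),(398,290),68.7),((217,293),(420,293),85.4)):
    K=np.array(f['mtx']);d=[R.T@np.linalg.solve(K,[*p,1.]) for p in(uv1,uv2)]
    s=w/np.linalg.norm(d[0]-d[1]);P=C+s*(d[0]+d[1])/2-e;print(w,'tip rel tcp fwd,left,up',P@u,P@n,P[2])
G=cv2.imread('pics/w6.png')
im=G[200:400,200:440];cv2.imwrite('pics/c6.png',cv2.resize(im,None,fx=3,fy=3,interpolation=cv2.INTER_CUBIC)[:600])
c=snap('side','s6');im=cv2.imread('pics/s6.png')[260:400,250:400];cv2.imwrite('pics/s6c.png',cv2.resize(im,None,fx=4,fy=4,interpolation=cv2.INTER_CUBIC))
E
```

```text
cam rel tcp fwd,left,up 71.00757674323324 -0.22056813631835026 180.24088021463518 view dir -0.27498950534522404 0.0013809550883029842 -0.9614462361011333
49 tip rel tcp fwd,left,up 11.316044816890651 -0.13848685365323896 43.1218537785849
68.7 tip rel tcp fwd,left,up 8.226977218608688 -0.35605727014850524 43.58483194054774
85.4 tip rel tcp fwd,left,up 9.052420348596515 -0.14147404189823895 48.37008356238068
```

View pics/s6c.png

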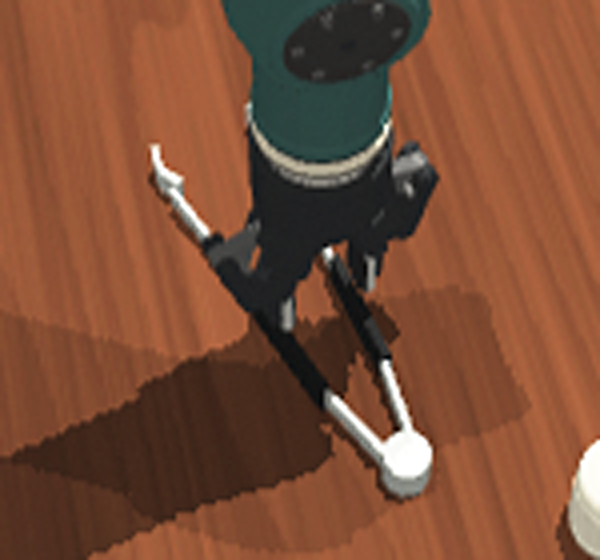

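```bash
python3 - <<'E'
from h import *
f=snap('side');e=sensors.sense()['eef_pos']
u=np.array([np.cos(1.839),np.sin(1.839),0]);n=np.array([-u[1],u[0],0])
for z in (5,15,30,45,50): print(z,proj(f,[[*(e+a*u+b*n)[:2],z] for a in(-11,) for b in(22.5,32,-22.5,-32)]).round(1).tolist())
E
```

```text
5 [[323.7, 350.3], [320.1, 352.0], [340.3, 342.1], [343.8, 340.4]]
15 [[323.6, 348.3], [320.0, 350.0], [340.4, 340.1], [343.9, 338.4]]
30 [[323.5, 345.2], [319.9, 347.0], [340.5, 337.0], [344.0, 335.3]]
45 [[323.5, 342.1], [319.8, 343.9], [340.6, 333.9], [344.1, 332.1]]
50 [[323.4, 341.1], [319.8, 342.9], [340.6, 332.8], [344.2, 331.1]]
```

The pictures from both cameras agree that the fingertips are about 45 mm above the table, so they are still above the handles. I'll reopen and lower carefully, watching the force.

>>> {"name": "apply_moves", "arguments": {
  "dp": [
    [0,0,0],
    [0,0,0],
    [0,0,0],
    [0,0,0],
    [0.02,-0.05,-0.1],
    [0.02,-0.05,-0.2],
    [0.02,-0.05,-0.3],
    [0.02,-0.05,-0.4],
    [0.02,-0.05,-0.4]
  ],
  "turn": [
    [0,0,0],
    [0,0,0],
    [0,0,0],
    [0,0,0],
    [0,0,0],
    [0,0,0],
    [0,0,0],
    [0,0,0],
    [0,0,0]
  ],
  "claw": [-0.6,-0.6,-0.6,-0.6,-0.6,-0.6,-0.6,-0.6,-0.6]
}}

```text
t: 6.1
eef_pos: [519.5, -222.9, -12.6]
tool_rot: [-3.14, -0.001, 1.839]
force: [-0.3, 0.6, -0.8]
gripper_width: 68.2
grip_force: 0.0
```

```bash
python3 - <<'E'
from h import *
s=sensors.sense();print(s['eef_pos'],s['force'],s['gripper_width'],s['joint_pos'])
f=snap('side','s7');cv2.imwrite('pics/s7c.png',cv2.resize(cv2.imread('pics/s7.png')[270:390,270:390],None,fx=3,fy=3,interpolation=cv2.INTER_CUBIC))
snap('wrist','w7')
a=cv2.imread('pics/s7c.png');b=cv2.resize(cv2.imread('pics/w7.png')[190:460,120:520],(533,360));cv2.imwrite('pics/m7.png',np.hstack([a[:,:267],b]))
E
```

```text
[ 519.53326272 -222.93360776  -12.56397426] [-0.29087634  0.63473202 -0.82652851] 68.23448343512513 [ 0.4981182   0.71151992 -0.24109997  2.07697916  0.41215005  0.39981068
  0.19906262]
```

View pics/m7.png

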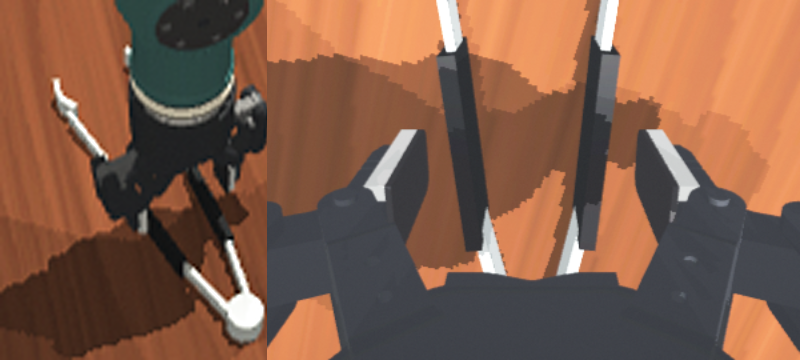

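Confirmed: with the reading at z=-12.6 there is no contact, and the tips are at about 30 mm, beside the handle tops. I'll lower 22 mm more.

>>> {"name": "apply_moves", "arguments": {
  "dp": [
    [0,0,-0.1],
    [0,0,-0.2],
    [0,0,-0.3],
    [0,0,-0.4],
    [0,0,-0.5],
    [0,0,-0.55],
    [0,0,-0.55]
  ],
  "turn": [
    [0,0,0],
    [0,0,0],
    [0,0,0],
    [0,0,0],
    [0,0,0],
    [0,0,0],
    [0,0,0]
  ],
  "claw": [-0.6,-0.6,-0.6,-0.6,-0.6,-0.6,-0.6]
}}

```text
t: 6.78
eef_pos: [519.8, -223.0, -34.1]
tool_rot: [-3.141, -0.001, 1.839]
force: [-0.3, -0.6, 0.4]
gripper_width: 68.3
grip_force: 0.0
```

>>> {"name": "apply_moves", "arguments": {
  "dp": [
    [0,0,0],
    [0,0,0],
    [0,0,0],
    [0,0,0],
    [0,0,0],
    [0,0,0],
    [0,0,0],
    [0,0,0]
  ],
  "turn": [
    [0,0,0],
    [0,0,0],
    [0,0,0],
    [0,0,0],
    [0,0,0],
    [0,0,0],
    [0,0,0],
    [0,0,0]
  ],
  "claw": [-0.5,-0.4,-0.35,-0.3,-0.25,-0.2,-0.16,-0.16]
}}

```text
t: 7.45
eef_pos: [520.8, -223.2, -32.5]
tool_rot: [3.141, 0.001, 1.839]
force: [-1.5, 1.5, 7.3]
gripper_width: 49.5
grip_force: 8.1
```

```bash
python3 - <<'E'
from h import *
s=sensors.sense();print(s['eef_pos'],s['force'],s['gripper_width'],s['grip_force'],s['joint_pos'])
E
```

```text
[ 520.75195039 -223.24634958  -32.52391529] [-1.50822536  1.518804    7.29340737] 49.48839061370252 8.11061485146638 [ 0.47999892  0.74415835 -0.21639437  2.07967908  0.42804741  0.3583983
  0.18392119]
```

>>> {"name": "apply_moves", "arguments": {
  "dp": [
    [0,0,0.05],
    [0,0,0.15],
    [0,0,0.3],
    [0,0,0.5],
    [0,0,0.7],
    [0,0,0.85],
    [0,0,0.9],
    [0,0,0.9]
  ],
  "turn": [
    [0,0,0],
    [0,0,0],
    [0,0,0],
    [0,0,0],
    [0,0,0],
    [0,0,0],
    [0,0,0],
    [0,0,0]
  ],
  "claw": [-0.16,-0.16,-0.16,-0.16,-0.16,-0.16,-0.16,-0.16]
}}

```text
t: 8.12
eef_pos: [520.9, -223.5, 3.4]
tool_rot: [3.14, 0.001, 1.839]
force: [0.3, 0.2, -1.5]
gripper_width: 49.6
grip_force: 6.0
```

```bash
python3 - <<'E'
from h import *
s=sensors.sense();print(s['eef_pos'],s['force'],s['gripper_width'],s['grip_force'])
f=snap('wrist','w8');g=snap('side','s8')
a=cv2.imread('pics/s8.png')[270:390,270:390];a=cv2.resize(a,(360,360))[:,:267];b=cv2.resize(cv2.imread('pics/w8.png'),(480,360));cv2.imwrite('pics/m8.png',np.hstack([a,b]))
E
```

```text
[ 520.86447153 -223.49630788    3.44782376] [ 0.31648536  0.24770425 -1.53181364] 49.58958489207809 6.041401328402571
```

View pics/m8.png

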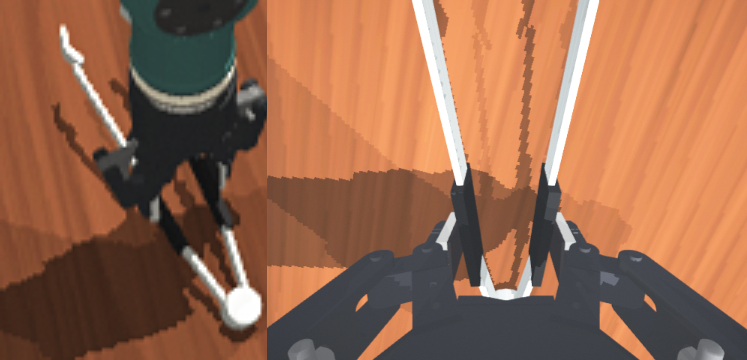

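The tongs are lifted, level, at 1.5 N (150 g). Now I'll carry them to just before the guard.

>>> {"name": "apply_moves", "arguments": {
  "dp": [
    [0.05,0.1,0],
    [0.1,0.3,0],
    [0.2,0.6,0],
    [0.3,1.0,0],
    [0.4,1.4,0],
    [0.5,1.8,0],
    [0.6,2.2,0],
    [0.65,2.4,0],
    [0.67,2.5,0],
    [0.67,2.5,0]
  ],
  "turn": [
    [0,0,0],
    [0,0,-0.5],
    [0,0,-1],
    [0,0,-2],
    [0,0,-3],
    [0,0,-4],
    [0,0,-5],
    [0,0,-5.7],
    [0,0,-6],
    [0,0,-6]
  ],
  "claw": [-0.16,-0.16,-0.16,-0.16,-0.16,-0.16,-0.16,-0.16,-0.16,-0.16]
}}

```text
t: 9.05
eef_pos: [547.3, -121.6, 2.4]
tool_rot: [3.142, -0.001, 1.736]
force: [0.0, 0.6, -0.6]
gripper_width: 49.3
grip_force: 6.1
```

>>> {"name": "apply_moves", "arguments": {
  "dp": [
    [0.05,0.1,0],
    [0.1,0.3,0],
    [0.2,0.6,0],
    [0.3,1.0,0],
    [0.4,1.4,0],
    [0.5,1.8,0],
    [0.6,2.2,0],
    [0.65,2.4,0],
    [0.67,2.45,0],
    [0.67,2.45,0]
  ],
  "turn": [
    [0,0,0],
    [0,0,-0.5],
    [0,0,-1],
    [0,0,-2],
    [0,0,-3],
    [0,0,-4],
    [0,0,-5],
    [0,0,-5.5],
    [0,0,-5.7],
    [0,0,-5.7]
  ],
  "claw": [-0.16,-0.16,-0.16,-0.16,-0.16,-0.16,-0.16,-0.16,-0.16,-0.16]
}}

```text
t: 9.88
eef_pos: [574.1, -24.9, 2.5]
tool_rot: [3.141, 0.0, 1.635]
force: [-0.3, 0.0, -0.5]
gripper_width: 49.6
grip_force: 6.1
```

```bash
python3 - <<'E'
from h import *
s=sensors.sense();e=s['eef_pos'];print(e,s['tool_rot'],s['force'],s['gripper_width'],s['grip_force'])
for c in('wrist','side','scene'):
    f=snap(c,c+'9')
    for q in('left_arm','right_arm','pot'):
        for d in finder.masks_of(c,q)[:2]:
            m=d['mask'];v,uu=np.nonzero(m);
            out=[(int(uu[i]),int(v[i])) for i in(uu.argmin(),uu.argmax(),v.argmin(),v.argmax())]
            print(c,q,round(d['p'],2),np.round(d['box']),out)
    ps=tuple(np.round(proj(f,[[560,193,43],[560,193,0],[576,-30,50],[*e[:2],50]])))
    print(c,ps)
E
```

```text
[574.11854705 -24.86064352   2.5322328 ] [3.14134095e+00 2.08188651e-05 1.63543253e+00] [-0.25677769  0.00571518 -0.47444098] 49.55151096146165 6.05236167262774
wrist left_arm 0.62 [251. 199. 112. 399.] [(195, 0), (305, 393), (195, 0), (300, 396)]
wrist right_arm 0.75 [386. 199. 106. 396.] [(331, 394), (441, 0), (415, 0), (332, 397)]
wrist (array([ 319., -419.]), array([ 319., -248.]), array([322., 322.]), array([319., 311.]))
side left_arm 0.74 [320. 257.  31.  80.] [(307, 217), (338, 292), (307, 217), (337, 294)]
side right_arm 0.71 [342. 271.  13.  40.] [(337, 251), (346, 285), (338, 250), (345, 291)]
side pot 0.46 [311. 214.  10.  20.] [(306, 205), (315, 205), (311, 203), (310, 218)]
side (array([310., 206.]), array([311., 216.]), array([334., 264.]), array([333., 263.]))
scene left_arm 0.57 [320. 237.  58.  35.] [(290, 221), (348, 248), (292, 219), (347, 252)]
scene right_arm 0.81 [308. 248.  37.  32.] [(289, 238), (327, 258), (291, 232), (324, 264)]
scene (array([358., 289.]), array([357., 302.]), array([294., 229.]), array([296., 230.]))
```

>>> {"name": "apply_moves", "arguments": {
  "dp": [
    [0,0,-0.1],
    [0,0,-0.25],
    [0,0,-0.4],
    [0,0,-0.55],
    [0,0,-0.65],
    [0,0,-0.72],
    [0,0,-0.72]
  ],
  "turn": [
    [0,0,0],
    [0,0,0],
    [0,0,0],
    [0,0,0],
    [0,0,0],
    [0,0,0],
    [0,0,0]
  ],
  "claw": [-0.16,-0.16,-0.16,-0.16,-0.16,-0.16,-0.16]
}}

```text
t: 11.07
eef_pos: [573.4, -25.2, -27.2]
tool_rot: [-3.14, 0.0, 1.635]
force: [0.1, -0.4, -0.5]
gripper_width: 49.3
grip_force: 6.1
```

```bash
python3 - <<'E'
from h import *
s=sensors.sense();e=s['eef_pos'];yaw=s['tool_rot'][2];print(e,yaw,s['force'],s['gripper_width'],s['grip_force'])
u=np.array([np.cos(yaw),np.sin(yaw)]);n=np.array([-u[1],u[0]])
for c in('side','scene'):
    f=snap(c,c+'10')
    for q in('left_arm','right_arm','pot'):
        for d in finder.masks_of(c,q)[:1]:
            m=d['mask'];v,uu=np.nonzero(m);z=30 if q!='pot' else 43
            i=[v.argmin(),v.argmax()] 
            print(c,q,round(d['p'],2),[((int(uu[k]),int(v[k])),[round(float(w),1) for w in((ray(f,uu[k],v[k],zz)[:2]-e[:2])@u,(ray(f,uu[k],v[k],zz)[:2]-e[:2])@n)],zz) for k in i for zz in(z,8)])
    G=np.array(e)
    print('expected tips L,R',proj(f,[[*(e[:2]+(158.5)*u+b*n),31] for b in(27,35,-27,-35)]).round().tolist(), 'pot local est',[((np.array([x,193])-e[:2])@u,(np.array([x,193])-e[:2])@n) for x in(558.6,561.6)])
E
```

```text
[573.39290432 -25.20407882 -27.18615461] 1.6348837631997764 [ 0.07851606 -0.44349282 -0.52060532] 49.268814689980715 6.1108303017681465
side left_arm 0.63 [((308, 231), [140.0, 28.6], 30), ((308, 231), [158.4, 24.4], 8), ((338, 297), [-90.2, 14.3], 30), ((338, 297), [-76.6, 9.7], 8)]
side right_arm 0.45 [((338, 257), [29.6, -23.3], 30), ((338, 257), [45.7, -28.6], 8), ((345, 291), [-78.2, -7.9], 30), ((345, 291), [-64.3, -12.9], 8)]
expected tips L,R [[307.0, 226.0], [304.0, 226.0], [325.0, 222.0], [328.0, 221.0]] pot local est [(np.float64(218.70351880806086), np.float64(0.7879666316508053)), (np.float64(218.51138808176498), np.float64(-2.205874677439077))]
scene left_arm 0.65 [((295, 224), [-35.3, 20.6], 30), ((295, 224), [-55.4, 33.4], 8), ((339, 264), [131.4, 21.0], 30), ((339, 264), [115.8, 33.9], 8)]
scene right_arm 0.48 [((292, 243), [12.9, -22.3], 30), ((292, 243), [-5.9, -10.6], 8), ((317, 276), [129.0, -38.2], 30), ((317, 276), [113.4, -27.0], 8)]
expected tips L,R [[349.0, 270.0], [352.0, 268.0], [330.0, 281.0], [327.0, 283.0]] pot local est [(np.float64(218.70351880806086), np.float64(0.7879666316508053)), (np.float64(218.51138808176498), np.float64(-2.205874677439077))]
```

```bash
python3 - <<'E'
from h import *
e=np.array([573.6,-25.1]);yaw=1.635;u=np.array([np.cos(yaw),np.sin(yaw)]);n=np.array([-u[1],u[0]])
for c,box in(('side',(295,205,340,262)),('scene',(295,225,365,300))):
    a=cv2.imread(f'pics/{c}0.png').astype(int);b=cv2.imread(f'pics/{c}10.png').astype(int)
    K=snap(c)
    m=(b.min(2)>a.min(2)+50)&(b.min(2)>110)
    x0,y0,x1,y1=box
    v,w=np.nonzero(m[y0:y1,x0:x1]);w=w+x0;v=v+y0
    P=np.array([ray(K,x,y,30)[:2] for x,y in zip(w,v)])-e;A=P@u;B=P@n
    print(c,len(A))
    for side in(1,-1):
        k=np.nonzero((B*side>0)&(A<185))[0];k=k[np.argsort(-A[k])][:8]
        print([(int(w[i]),int(v[i]),round(A[i],1),round(B[i],1)) for i in k])
E
```

```text
side 159
[(307, 225, np.float64(161.9), np.float64(25.7)), (307, 226, np.float64(158.3), np.float64(26.6)), (306, 227, np.float64(155.6), np.float64(30.3)), (307, 227, np.float64(154.8), np.float64(27.6)), (306, 228, np.float64(152.1), np.float64(31.2)), (307, 228, np.float64(151.2), np.float64(28.6)), (306, 229, np.float64(148.5), np.float64(32.2)), (307, 229, np.float64(147.7), np.float64(29.5))]
[(319, 225, np.float64(152.2), np.float64(-6.3)), (319, 226, np.float64(148.6), np.float64(-5.2)), (319, 227, np.float64(145.1), np.float64(-4.2)), (320, 227, np.float64(144.3), np.float64(-6.9)), (319, 228, np.float64(141.5), np.float64(-3.2)), (320, 228, np.float64(140.7), np.float64(-5.9)), (321, 228, np.float64(139.9), np.float64(-8.5)), (320, 229, np.float64(137.2), np.float64(-4.8))]
scene 457
[(348, 274, np.float64(166.1), np.float64(18.0)), (347, 274, np.float64(164.8), np.float64(16.3)), (348, 273, np.float64(163.9), np.float64(19.8)), (347, 273, np.float64(162.6), np.float64(18.1)), (348, 272, np.float64(161.7), np.float64(21.7)), (347, 272, np.float64(160.4), np.float64(20.0)), (348, 271, np.float64(159.5), np.float64(23.5)), (347, 271, np.float64(158.1), np.float64(21.8))]
[(329, 284, np.float64(162.7), np.float64(-31.7)), (328, 284, np.float64(161.4), np.float64(-33.3)), (329, 283, np.float64(160.5), np.float64(-29.9)), (328, 283, np.float64(159.2), np.float64(-31.6)), (329, 282, np.float64(158.3), np.float64(-28.2)), (327, 283, np.float64(157.9), np.float64(-33.3)), (328, 282, np.float64(157.0), np.float64(-29.9)), (329, 281, np.float64(156.1), np.float64(-26.5))]
```

Jaw tips are about 159 mm ahead of the TCP, as expected. I'll advance 76 mm.

>>> {"name": "apply_moves", "arguments": {
  "dp": [
    [-0.03,0.1,0],
    [-0.06,0.3,0],
    [-0.08,0.5,0],
    [-0.1,0.7,0],
    [-0.12,0.9,0],
    [-0.14,1.1,0],
    [-0.15,1.2,0],
    [-0.15,1.2,0]
  ],
  "turn": [
    [0,0,0],
    [0,0,0],
    [0,0,0],
    [0,0,0],
    [0,0,0],
    [0,0,0],
    [0,0,0],
    [0,0,0]
  ],
  "claw": [-0.16,-0.16,-0.16,-0.16,-0.16,-0.16,-0.16,-0.16]
}}

```text
t: 12.23
eef_pos: [567.8, 25.1, -26.3]
tool_rot: [3.141, -0.001, 1.637]
force: [-0.1, 0.9, -1.2]
gripper_width: 49.8
grip_force: 6.1
```

>>> {"name": "apply_moves", "arguments": {
  "dp": [
    [0,0.1,0],
    [-0.01,0.2,0],
    [-0.01,0.3,0],
    [-0.02,0.4,0],
    [-0.03,0.5,0],
    [-0.04,0.6,0],
    [-0.04,0.7,0],
    [-0.04,0.7,0],
    [-0.04,0.7,0]
  ],
  "turn": [
    [0,0,0],
    [0,0,0],
    [0,0,0],
    [0,0,0],
    [0,0,0],
    [0,0,0],
    [0,0,0],
    [0,0,0],
    [0,0,0]
  ],
  "claw": [-0.16,-0.16,-0.16,-0.16,-0.16,-0.16,-0.16,-0.16,-0.16]
}}

```text
t: 12.98
eef_pos: [566.3, 51.4, -26.3]
tool_rot: [3.141, -0.0, 1.635]
force: [0.4, 0.7, -1.1]
gripper_width: 49.4
grip_force: 6.1
```

```bash
python3 - <<'E'
from h import *
s=sensors.sense();e=s['eef_pos'];yaw=s['tool_rot'][2];print(e,yaw,s['force'],s['grip_force'])
u=np.array([np.cos(yaw),np.sin(yaw)]);n=np.array([-u[1],u[0]])
for c,bx in(('side',(295,190,335,225)),('scene',(325,270,385,325))):
    K=snap(c,c+'11')
    for d in finder.masks_of(c,'pot')[:2]: print(c,'pot',round(d['p'],2),np.round(d['box'],1))
    a=cv2.imread(f'pics/{c}10.png').astype(int);b=cv2.imread(f'pics/{c}11.png').astype(int)
    x0,y0,x1,y1=bx;m=(b-a).min(2)[y0:y1,x0:x1]>25
    v,w=np.nonzero(m);w=w+x0;v=v+y0
    P=np.array([ray(K,x,y,31)[:2] for x,y in zip(w,v)])-e[:2];A=P@u;B=P@n
    for sd in(1,-1):
        k=np.nonzero((B*sd>12)&(A<175))[0];k=k[np.argsort(-A[k])][:6];print([(int(w[i]),int(v[i]),round(A[i]),round(B[i])) for i in k])
E
```

```text
[566.33492058  51.36070052 -26.26879992] 1.6353729862581299 [ 0.40387587  0.73044345 -1.13235308] 6.116902058129199
[(299, 206, 161, 26), (299, 207, 157, 27), (299, 208, 153, 28), (299, 209, 150, 29), (300, 209, 149, 27), (299, 210, 146, 30)]
[(316, 208, 139, -18), (316, 209, 135, -17), (334, 205, 135, -71), (317, 209, 135, -20), (318, 209, 134, -23), (319, 209, 133, -25)]
[(372, 295, 165, 17), (373, 294, 165, 20), (372, 294, 163, 19), (373, 293, 163, 22), (371, 294, 162, 17), (372, 293, 161, 20)]
[(352, 307, 163, -36), (351, 306, 160, -36), (351, 305, 158, -34), (350, 305, 157, -36), (350, 304, 155, -34), (349, 304, 154, -36)]
```

>>> {"name": "apply_moves", "arguments": {
  "dp": [
    [0,0,0],
    [0,0,0],
    [0,0,0],
    [0,0,0],
    [0,0,0],
    [0,0,0],
    [0,0,0],
    [0,0,0],
    [0,0,0],
    [0,0,0]
  ],
  "turn": [
    [0,0,0],
    [0,0,0],
    [0,0,0],
    [0,0,0],
    [0,0,0],
    [0,0,0],
    [0,0,0],
    [0,0,0],
    [0,0,0],
    [0,0,0]
  ],
  "claw": [-0.13,-0.1,-0.07,-0.04,-0.01,0.02,0.05,0.08,0.11,0.14],
  "newtons": 30
}}

```text
t: 14.02
eef_pos: [566.7, 50.9, -26.0]
tool_rot: [3.141, -0.0, 1.635]
force: [-0.7, 0.7, 1.6]
gripper_width: 37.4
grip_force: 30.0
```

>>> {"name": "apply_moves", "arguments": {
  "dp": [
    [0,0,0],
    [0,0,0],
    [0,0,0],
    [0,0,0],
    [0,0,0],
    [0,0,0]
  ],
  "turn": [
    [0,0,0],
    [0,0,0],
    [0,0,0],
    [0,0,0],
    [0,0,0],
    [0,0,0]
  ],
  "claw": [0.17,0.2,0.24,0.28,0.3,0.3],
  "newtons": 30
}}

```text
t: 14.52
eef_pos: [566.7, 50.9, -26.1]
tool_rot: [3.141, -0.0, 1.635]
force: [-0.3, 1.4, 5.3]
gripper_width: 37.8
grip_force: 30.5
```

```bash
python3 - <<'E'
from h import *
s=sensors.sense();print(s['eef_pos'],s['tool_rot'],s['force'],s['wrist_torque'],s['gripper_width'],s['grip_force'])
for c in('side','scene'):
    snap(c,c+'12')
    for d in finder.masks_of(c,'pot')[:2]: print(c,'pot',round(d['p'],2),np.round(d['box'],1))
E
```

```text
[566.65307646  50.87307861 -26.05107033] [ 3.14086959e+00 -6.69160621e-05  1.63466592e+00] [-0.34745773  1.39682537  5.25463222] [-0.00609881 -0.0791465  -0.01395122] 37.80148863977777 30.451490879058838
```

Closed at 37.6 mm with 30 N, which matches the pot's size. I'll lift slightly and draw it out.

>>> {"name": "apply_moves", "arguments": {
  "dp": [
    [0,0,0.03],
    [0,0,0.08],
    [0,0,0.15],
    [0,0,0.25],
    [0,0,0.3],
    [0,0,0.3]
  ],
  "turn": [
    [0,0,0],
    [0,0,0],
    [0,0,0],
    [0,0,0],
    [0,0,0],
    [0,0,0]
  ],
  "claw": [0.3,0.3,0.3,0.3,0.3,0.3]
}}

```text
t: 15.22
eef_pos: [566.4, 50.7, -13.9]
tool_rot: [3.141, 0.0, 1.635]
force: [-0.5, -0.1, -2.2]
gripper_width: 37.2
grip_force: 30.3
```

```bash
python3 - <<'E'
from h import *
s=sensors.sense();print(s['eef_pos'],s['tool_rot'],s['force'],s['wrist_torque'],s['gripper_width'],s['grip_force'])
for c,bx in(('side',(303,195,320,222)),('scene',(345,280,370,310))):
    f=snap(c,c+'13')
    for d in finder.masks_of(c,'pot')[:2]: print(c,'pot',round(d['p'],2),np.round(d['box'],1))
    x0,y0,x1,y1=bx
    for k in('0','12','13'):
        m=cv2.imread(f'pics/{c}{k}.png').min(2)[y0:y1,x0:x1]>150;v,w=np.nonzero(m);print(c,k,m.sum(),w.mean()+x0,v.mean()+y0,v.min()+y0)
E
```

```text
[566.43259191  50.69989892 -13.8822272 ] [3.14107863e+00 2.46389235e-05 1.63454427e+00] [-0.51640076 -0.07761133 -2.22079928] [-0.06621217  0.02585483 -0.01984999] 37.19935642720969 30.330301523208618
side 0 149 310.6442953020134 207.18791946308724 199
side 12 46 307.10869565217394 205.7173913043478 201
side 13 48 306.75 204.85416666666666 199
scene pot 0.3 [328.1 255.8  28.9  23.1]
scene 0 332 356.4578313253012 297.76807228915663 285
scene 12 474 356.34599156118145 295.3101265822785 280
scene 13 440 356.69772727272726 292.96590909090907 280
```

The weight reads 2.2 N (tongs plus pot). I'll withdraw along -y now.

>>> {"name": "apply_moves", "arguments": {
  "dp": [
    [0,-0.08,0],
    [0.02,-0.25,0],
    [0.03,-0.5,0],
    [0.05,-0.75,0],
    [0.07,-1.0,0],
    [0.08,-1.25,0],
    [0.1,-1.5,0],
    [0.11,-1.65,0],
    [0.11,-1.7,0],
    [0.11,-1.7,0]
  ],
  "turn": [
    [0,0,0],
    [0,0,0],
    [0,0,0],
    [0,0,0],
    [0,0,0],
    [0,0,0],
    [0,0,0],
    [0,0,0],
    [0,0,0],
    [0,0,0]
  ],
  "claw": [0.3,0.3,0.3,0.3,0.3,0.3,0.3,0.3,0.3,0.3]
}}

```text
t: 16.25
eef_pos: [570.7, -18.3, -14.3]
tool_rot: [-3.142, 0.0, 1.633]
force: [0.8, 0.4, -1.6]
gripper_width: 37.9
grip_force: 30.3
```

>>> {"name": "apply_moves", "arguments": {
  "dp": [
    [0,-0.08,0],
    [0.02,-0.25,0],
    [0.03,-0.5,0],
    [0.05,-0.75,0],
    [0.07,-1.0,0],
    [0.08,-1.25,0],
    [0.1,-1.5,0],
    [0.11,-1.65,0],
    [0.11,-1.7,0],
    [0.11,-1.7,0]
  ],
  "turn": [
    [0,0,0],
    [0,0,0],
    [0,0,0],
    [0,0,0],
    [0,0,0],
    [0,0,0],
    [0,0,0],
    [0,0,0],
    [0,0,0],
    [0,0,0]
  ],
  "claw": [0.3,0.3,0.3,0.3,0.3,0.3,0.3,0.3,0.3,0.3]
}}

```text
t: 17.08
eef_pos: [575.0, -86.3, -14.4]
tool_rot: [-3.142, 0.0, 1.633]
force: [0.4, -1.0, -2.3]
gripper_width: 37.8
grip_force: 30.3
```

>>> {"name": "apply_moves", "arguments": {
  "dp": [
    [0,0,0.1],
    [0,0,0.3],
    [0,0,0.7],
    [0,0,1.2],
    [0,0,1.7],
    [0,0,2.2],
    [0,0,2.7],
    [0,0,3.1],
    [0,0,3.4],
    [0,0,3.5]
  ],
  "turn": [
    [0,0,0],
    [0,0,0],
    [0,0,0],
    [0,0,0],
    [0,0,0],
    [0,0,0],
    [0,0,0],
    [0,0,0],
    [0,0,0],
    [0,0,0]
  ],
  "claw": [0.3,0.3,0.3,0.3,0.3,0.3,0.3,0.3,0.3,0.3]
}}

```text
t: 17.92
eef_pos: [576.4, -84.5, 128.3]
tool_rot: [3.138, 0.0, 1.636]
force: [0.6, -0.1, -1.4]
gripper_width: 37.9
grip_force: 30.6
```

```bash
python3 - <<'E'
from h import *
s=sensors.sense();e=s['eef_pos'];print(e,s['tool_rot'],s['force'],s['wrist_torque'],s['gripper_width'],s['grip_force'])
u=np.array([np.cos(s['tool_rot'][2]),np.sin(s['tool_rot'][2])])
p=e[:2]+143*u
fs={}
for c in('side','scene'):
    f=fs[c]=snap(c,c+'14')
    print(c,'expected cap/base',proj(f,[[*p,e[2]+75],[*p,e[2]+32]]).round())
    for d in finder.masks_of(c,'pot')[:2]: print(c,'pot',round(d['p'],2),np.round(d['box'],1)); fs[c+'d']=fs.get(c+'d',d)
if 'sided' in fs and 'scened' in fs:
    from scipy.optimize import least_squares as ls
    r=ls(lambda X:np.r_[proj(fs['side'],X)[0]-fs['sided']['box'][:2],proj(fs['scene'],X)[0]-fs['scened']['box'][:2]],[*p,150]);print('pot visible centre',r.x,r.fun)
E
```

```text
[576.36095925 -84.52107393 128.27001918] [3.13771609e+00 4.66650060e-04 1.63576981e+00] [ 0.59973923 -0.05480407 -1.3874903 ] [-0.10161839 -0.00316909  0.0263711 ] 37.88834009288106 30.643216967582703
side expected cap/base [[323. 199.]
 [323. 211.]]
side pot 0.53 [321.8 209.1   7.4  22.4]
scene expected cap/base [[317. 196.]
 [317. 212.]]
scene pot 0.82 [318.2 208.4  15.8  23.9]
pot visible centre [564.12257341  57.24876865 168.68523319] [-0.14931026 -0.03811048 -0.12261648  0.03472055]
```

The pot is held with its centre at about 169 mm, so its underside is near 148 mm. I'll let it settle and hand in.

>>> {"name": "apply_moves", "arguments": {
  "dp": [
    [0,0,0],
    [0,0,0],
    [0,0,0],
    [0,0,0],
    [0,0,0],
    [0,0,0],
    [0,0,0],
    [0,0,0]
  ],
  "turn": [
    [0,0,0],
    [0,0,0],
    [0,0,0],
    [0,0,0],
    [0,0,0],
    [0,0,0],
    [0,0,0],
    [0,0,0]
  ],
  "claw": [0.3,0.3,0.3,0.3,0.3,0.3,0.3,0.3]
}}

```text
t: 18.78
eef_pos: [575.1, -85.2, 125.7]
tool_rot: [3.142, 0.0, 1.635]
force: [-0.5, 0.2, -2.6]
gripper_width: 37.8
grip_force: 30.6
```

```bash
python3 - <<'E'
from h import *
for c in('side','scene'):
    snap(c)
    for d in finder.masks_of(c,'pot')[:1]: print(c,d['p'],np.round(d['box'],1))
s=sensors.sense();print(s['eef_pos'],s['force'],s['grip_force'])
print(order.finish_job())
E
```

```text
scene 0.48 [319.7 208.9  16.   22.9]
[575.07140165 -85.28577483 125.74687224] [-0.0475929   0.64300482 -2.27984594] 30.63612699508667
the job is handed in; nothing more can be done
None
```

I handed the job in with the pot held in the tongs, its underside about 148 mm above the table by camera measurement. It looked still and close to upright, but the judge's verdict was not returned.

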